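# Seat a block on the vacuum plate and hold it with one diagonal push

## Robot

A 6-joint arm with a two-finger parallel gripper is mounted at the origin on the work surface. World frame = base frame: x ahead of the robot, y to its left, z up, the work surface at z = 0. Lengths are in m, angles in rad, forces in N, time in s.
With the tool pointing down it reaches from about 0.425 to 0.95 m from the base axis. Payload 3.5 kg.
Tool frame: the origin (TCP) lies on the centre line of the jaws, within the pads' length; the fingertips stand tip_extent ahead of it and the grasp point (between the pads) lies 2 mm behind it (tip_extent is the distance from the TCP to the fingertips, in m); z points along the fingers, y is the direction in which the jaws open and shut (so a half turn about z gives the same grasp; the last joint's range is limited). The gripper opens to 85 mm and grips with 20 to 120 N. Pads are 22 mm wide; open, the fingers measure 114 mm over their backs; the gripper's body (76 mm by 85 mm) begins 54 mm behind the grasp point. The pads swing forward as they close: fully open they stand 13 mm farther back than shut.
Start: joints at [-1.358, 0.286, 1.577, -0, 1.279, -0.15], TCP at [0.24, -0.631, 0.248] pointing down, gripper open.
Joint ranges: [-2.77, 2.77], [-0.9, 2.22], [0.21, 2.48], [-1.53, 4.67], [0.24, 2.81], [-2.84, 2.84]. Speed limits (rad/s): [2.79, 2.79, 3.14, 3.14, 3.14, 3.14].

## Interface

Orientations are given as a unit quaternion [x, y, z, w].
In Python, from plant import * gives the robot as it stands.
- The arm moves only by the shell command python3 -m crank 'ROWS' [FORCE]. ROWS is JSON, a list of rows, each a list of 7 numbers: the gripper's target within -1 to 1 (shut at 1, half-way at 0, fully open at -1), then the shift along the tool's x, y, z in cm, then the turn, a rotation vector about the tool's x, y, z in degrees. In form: [[fingers, tx, ty, tz, wx, wy, wz], ...]. A call has 1 to 5 rows; each row shifts and turns the commanded pose from where the row before left it, along the tool's axes as they then stand; what a row does not reach is not made up. A row lasts 1/10 s, in which the tool goes at most 50 mm and 8.59 degrees, less where a joint would pass 70% of its speed; a pose out of reach is approached as far as the arm can. A call is refused whole if a number of a shift passes 5 or a number of a turn 8.59, either way. A call with a gripper value outside its range is refused whole. The fingers move at their own pace and stop on an object; FORCE is the grip in N (left out, the last holds). Time passes only in rows, so rows that do not move let the fingers close. It gives the time, the measured TCP pose, the force and the opening at its end, in the units of the state.
- get_state(): the state, without advancing time (a new reading comes with each control period).
- read_camera(name): name is "side" or "top" or "wrist"; returns a dict with "color" (400x640x3 uint8, red, green, blue), "vfov" (degrees; the focal length in pixels is half the picture's height over the tangent of half this angle, whatever the lens; pixels are square), "cx", "cy" (the principal point, pixels), "cam_to_world" (4x4, takes a point from camera to world coordinates). Camera axes: x right, y up, looking along -z (the intrinsics and any distortion apply to the point x, -y, -z); pixel columns grow to the right and rows downward; lengths in m; the calibration is good to about 2 mm. A picture is of the moment at which its call begins. There is no depth.
- sign_off(): hands the job in, once; it reports no verdict.
Trained networks look in the newest picture that a camera, given by its name, has taken for a name from the list of things; names that differ only in an ending like _2 or _b are one class to them, and where a whole thing is asked for, a point or a joint stands for the part that bears it (a point fixed in the world has none). Each returns a list of dicts, best first, with "p" (0 to 1); they miss things now and then, are a little off and sometimes report something else, mostly with a low value. They report only what shows in the picture. A call takes as long as a camera call. They do not tell look-alikes from the thing itself.
- trace(thing, camera): "pixels" (400x640 bool, what is visible of it) and "location" ([column, row] in pixels, amid what is visible of it).
- place_of(thing, camera): "location" ([column, row] in pixels: a listed point, or the origin of a listed thing).
The state is a dict: "time": time; "qpos": joint angles; "dq": joint speeds; "joint_efforts": joint torques, N m; "eef_pos": TCP position; "tcp_rot": TCP orientation; "contact_force": force on the tool from outside, world axes, zero at the start; "wrist_torque": the same for the moment, N m; "opening": opening from 0.0 (shut) to 1.0 (fully open).
Only numpy, scipy, OpenCV 4.12 (cv2) and the standard library are available. Lean on these libraries where they do the work, as an engineer would, in place of code of your own. Each camera call takes 0.05 s, during which the arm holds its last target.

## Task

First turn the lever of the vacuum valve to half open (45 degrees, the middle long mark). Then push the bevelled aluminium block across the plate until it lies flat, flush against the long fence and up against the stop, and press it with one firm diagonal push (15 N or so) down onto the plate and into the fence at once. Finish while still holding that push, with the valve still half open and the other things on the bench left alone.

Things in the scene. Friction and masses are not known exactly. Their poses are not given: they have to be found in the camera images.
- valve_handle (a joint): opening angle of the valve lever in rad: 0 closed (lever points along -x of lever_axis's frame), grows anticlockwise seen from above to 1.571 fully open (lever points along that frame's -y); half open is 0.785. It stays where it is left; it takes about 0.15 N m to turn (some 2.5 N at the grip point). Black marks on the round plate under the lever: long ones at 0, 45 and 90 degrees, short ones every 15
- lever_grip (a point): grip point on the plain steel lever, 65 mm from its turning axis, half-way up the bar. The bar is 14 mm wide, 18 mm high, reaches to 87 mm from the axis; its underside is 72 mm above the bench. The point turns with the lever: its x axis points along the bar to the turning axis, y across the bar, z up
- lever_axis (a point): point on the lever's vertical turning axis, at the height of the grip point (81 mm above the bench); fixed to the valve: does not turn with the lever. The valve is a brass body on a 70 mm square foot, fixed to the bench, with a round aluminium mark plate of 42 mm radius (top 62 mm above the bench) and steel pipe stubs 63 mm out along its +y and -y, up to 36 mm high
- corner (a point): inner corner of the work-holding fixture, where the faces of fence and stop meet the top of the plate (16 mm above the bench). x points squarely into the fence, y along the fence into the stop, z up. The fence face is the plane x = 0, the stop face is y = 0 (for x from -55 mm to 0). Fence and stop are both 20 mm higher than the plate top. The fixture is fixed to the bench
- plate: dark steel plate of the fixture with a slick low-friction coating (coefficient about 0.2, the same on fence and stop), 170 mm (x) by 260 mm (y), 10 mm thick, top 16 mm above the bench; origin at the centre of its underside; axes as corner, which lies 55 mm in x, 90 mm in y and 10 mm up from this origin
- fence: plain steel fence bar along the far side of the plate, 30 (x) by 260 (y) by 20 mm high; origin at the centre of its underside; axes as corner
- stop: plain steel stop block in the corner of plate and fence, 55 (x) by 40 (y) by 20 mm high; origin at the centre of its underside; axes as corner
- work_center (a point): centre of the workpiece, a loose aluminium block 50 (x) by 90 (y) by 30 mm high, about 0.35 kg, lying on the plate. Its upper long edge on the -x side (away from the fence) is cut off as a 45 degree bevel over 12 mm of width and height. Half-way up is this point; x, y, z along its sides, z up. Fully home it lies at -25, -45, +15 mm from corner, axes alike. It slides easily on the plate
- work_bevel (a point): centre of the workpiece's bevel face, 19 mm to -x of the block's centre and 9 mm above it; axes as the block (they are not tilted). The bevel faces up and towards -x, is 17 mm wide and 90 mm long
- driver: bystander: screwdriver, 170 mm long, lying along x in the gap between fixture and valve; origin under its middle
- gauge: bystander: steel gauge block 15 by 70 by 9 mm lying beyond the fence; origin at the centre of its underside
- jar: bystander: small glass jar, 48 mm across, 50 mm high, beyond the valve; origin at the centre of its underside
- cubesat: bystander: small cube satellite, about 100 mm a side, 112 mm high, far side of the bench; origin at the centre of its underside
- bottle: bystander: white bottle 60 mm across, 160 mm high, far left; origin at the centre of its underside
- tray: bystander: grey parts tray 90 by 130 by 30 mm, far right; origin at the centre of its underside
- panel: bystander: flat solar panel 60 by 70 by 4 mm near the robot; origin at the centre of its underside
There are look-alikes about, which are no part of the job. Of the things that look like the part that bears work_center, the middle-sized one is meant.

How it is judged:
By the outcome, as a careful person would: the job done as asked, in the order asked, and still so for the second after the job is handed in, while the arm keeps its last pose, push and grip.
It also fails if it takes over 58 s, if anything falls off the work surface, if the arm or the gripper's body presses on something with over 40 N, if the wrist force passes 120 N, or if a joint passes its speed limit or range.

## Working session

There is one attempt and no reset: what is moved stays moved. The work goes in short steps, Python scripts to look and compute and a shell command to move; the robot and the scene stay as the last step left them, time stands still between calls to the robot, and variables do not carry over. Pictures are saved under pics/ and viewed, and the job is handed in when it is done.

```bash
mkdir -p pics; ls; python3 - <<'E'
from plant import *
import cv2
s=get_state()
for k,v in s.items(): print(k,v)
for n in ["side","top","wrist"]:
    c=read_camera(n)
    print(n,{k:v for k,v in c.items() if k not in("color",)})
    cv2.imwrite(f"pics/{n}0.png",c["color"][:,:,::-1])
E
python3 -c "
import plant;print([x for x in dir(plant) if x[0]!='_'])"
```

```text
pics
time 0.0
qpos [-1.35804689e+00  2.87175482e-01  1.57820240e+00  3.53763890e-06
  1.27861180e+00 -1.50031701e-01]
dq [ 0.00112204  0.00159386  0.000962   -0.00061469  0.00086265 -0.00127315]
joint_efforts [-1.14526483e-03 -4.05981266e+01 -2.92628396e+01 -2.52495256e-04
  5.80523410e-03 -6.43349480e-06]
eef_pos [ 0.23941489 -0.63044018  0.24692685]
tcp_rot [ 9.83593174e-01  1.80396870e-01 -3.58854553e-05 -1.19797718e-03]
contact_force [-0.30435556  0.13129125  0.68877783]
wrist_torque [ 0.00373393 -0.00569229  0.01954393]
opening 1.0023971393221558
side {'vfov': 54.05516934040716, 'cx': 316.92751833218585, 'cy': 201.9303365646735, 'cam_to_world': array([[-0.80568992,  0.326838  , -0.49400474,  0.16973878],
       [-0.59233616, -0.44635919,  0.67074685,  0.60883499],
       [-0.001278  ,  0.83303085,  0.55322507,  0.53352661],
       [ 0.        ,  0.        ,  0.        ,  1.        ]])}
top {'vfov': 45.21278386730978, 'cx': 322.25045903673663, 'cy': 196.8963175313873, 'cam_to_world': array([[ 0.01578592,  0.9897998 , -0.141588  ,  0.46011108],
       [-0.99979691,  0.0173998 ,  0.01016757,  0.06846508],
       [ 0.01252747,  0.14139874,  0.98987346,  1.09094321],
       [ 0.        ,  0.        ,  0.        ,  1.        ]])}
wrist {'vfov': 60.18265970144045, 'cx': 313.35459993865203, 'cy': 196.1539072375676, 'cam_to_world': array([[ 0.35440768,  0.89542092,  0.26947464,  0.30831564],
       [-0.93508456,  0.34044012,  0.09857678, -0.60554056],
       [-0.00347227, -0.28691794,  0.95794887,  0.37253855],
       [ 0.        ,  0.        ,  0.        ,  1.        ]])}
['Unreachable', 'get_state', 'place_of', 'read_camera', 'sign_off', 'tip_extent', 'trace']
```

View pics/top0.png

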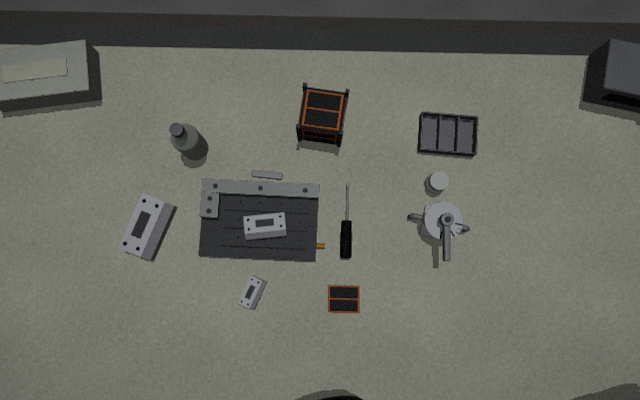

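View pics/side0.png

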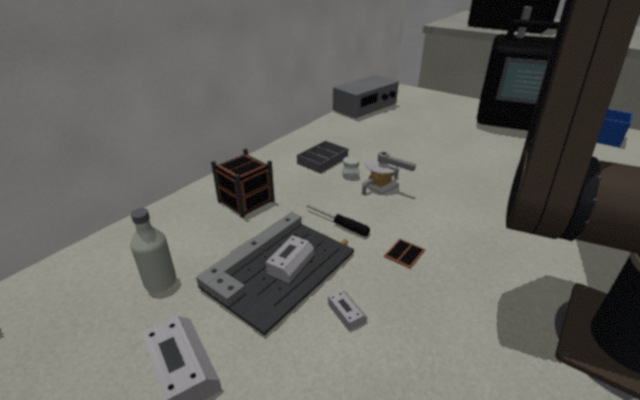

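View pics/wrist0.png

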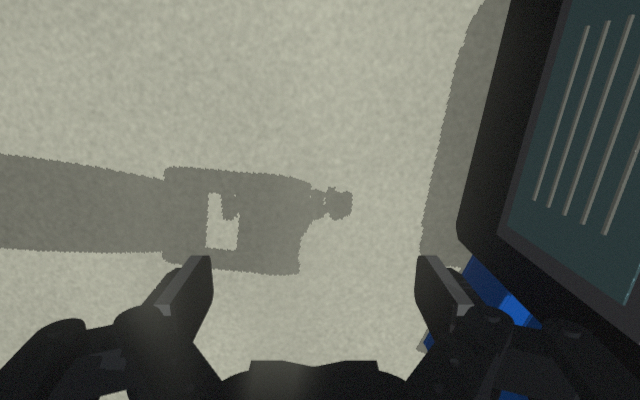

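```bash
cat > h.py <<'E'
from plant import *
import numpy as np, cv2
from scipy.spatial.transform import Rotation as R
def f(c): return 200/np.tan(np.radians(c["vfov"]/2))
def proj(c,P):
    P=np.atleast_2d(P); T=np.linalg.inv(c["cam_to_world"])
    q=P@T[:3,:3].T+T[:3,3]
    return np.c_[c["cx"]+f(c)*q[:,0]/-q[:,2], c["cy"]+f(c)*-q[:,1]/-q[:,2]]
def ray(c,uv):
    d=np.array([(uv[0]-c["cx"])/f(c),-(uv[1]-c["cy"])/f(c),-1.])
    d=c["cam_to_world"][:3,:3]@d
    return c["cam_to_world"][:3,3],d/np.linalg.norm(d)
def atz(c,uv,z):
    o,d=ray(c,uv); return o+d*(z-o[2])/d[2]
def tri(rays):
    A=np.zeros((3,3));b=np.zeros(3)
    for o,d in rays:
        M=np.eye(3)-np.outer(d,d);A+=M;b+=M@o
    return np.linalg.solve(A,b)
E
python3 - <<'E'
from h import *
print(tip_extent)
cs={n:read_camera(n) for n in("top","side")}
for t,z in [("lever_grip",.081),("lever_axis",.081),("corner",.016),("work_center",.031),("work_bevel",.040),("plate",.006),("fence",.016),("stop",.016),("jar",0),("driver",0),("gauge",0),("panel",0)]:
    rs={}
    for n in cs:
        L=place_of(t,n)
        for l in L:
            print(t,n,round(l["p"],2),np.round(l["location"],1),np.round(atz(cs[n],l["location"],z),4))
        if L: rs[n]=ray(cs[n],L[0]["location"])
    if len(rs)==2: print("   tri",np.round(tri(rs.values()),4))
E
```

```text
0.017
lever_grip top 0.86 [449.3 249.2] [ 0.4984 -0.2103  0.081 ]
lever_grip top 0.71 [344.  299.9] [0.3908 0.0099 0.081 ]
lever_grip top 0.43 [446.5 136.2] [ 0.7424 -0.2095  0.081 ]
lever_grip side 0.84 [406.3 165.2] [ 0.4942 -0.1979  0.081 ]
lever_grip side 0.54 [252.2 251.2] [0.5729 0.2532 0.081 ]
   tri [ 0.4993 -0.2121  0.0732]
lever_axis top 0.88 [444.8 218.5] [ 0.5629 -0.2021  0.081 ]
lever_axis side 0.71 [381.6 161.3] [ 0.5524 -0.1805  0.081 ]
   tri [ 0.5646 -0.2059  0.0664]
corner top 0.85 [220.8 192.7] [0.6194 0.2866 0.016 ]
corner side 0.59 [226.7 282.7] [0.6069 0.2928 0.016 ]
   tri [0.6191 0.2871 0.0046]
work_center top 0.93 [252.2 291.3] [0.4027 0.2059 0.031 ]
work_center top 0.46 [260.7 188.4] [0.6285 0.1952 0.031 ]
work_center top 0.2 [257.7 219.3] [0.5592 0.1995 0.031 ]
work_center side 0.97 [292.3 258.7] [0.5406 0.1845 0.031 ]
work_center side 0.85 [180.  359.5] [0.5344 0.4478 0.031 ]
work_center side 0.17 [323.1 156.8] [ 0.7399 -0.1949  0.031 ]
   tri [0.4432 0.2251 0.1121]
work_bevel top 0.92 [154.6 231.4] [0.5281 0.4217 0.04  ]
work_bevel top 0.74 [449.  250.3] 
[... 986 characters left out ...]
68e-01  4.000e-04]
driver top 0.78 [345.7 220.5] [0.5627 0.0029 0.    ]
driver side 0.96 [335.8 220.2] [ 0.5662 -0.0025  0.    ]
   tri [0.5623 0.0033 0.0051]
gauge top 0.7 [445.2 220. ] [ 0.5677 -0.2247  0.    ]
gauge top 0.64 [257.6 219.5] [0.5616 0.2035 0.    ]
gauge top 0.58 [267.1 176.6] [0.6612 0.1851 0.    ]
gauge side 0.66 [221.6 292.3] [0.6099 0.3053 0.    ]
gauge side 0.4 [157.8 279.2] [0.7328 0.354  0.    ]
gauge side 0.17 [349.4 175.7] [ 0.6513 -0.195   0.    ]
   tri [ 0.6682 -0.0226 -0.1319]
panel top 0.81 [343.8 301.1] [0.3826 0.0056 0.    ]
panel top 0.18 [321.5 124.2] [0.7883 0.0617 0.    ]
panel side 0.84 [402.3 253. ] [0.3922 0.0112 0.    ]
   tri [ 0.3876  0.0079 -0.0005]
```

```bash
python3 - <<'E'
from h import *
c=read_camera("top")["color"][:,:,::-1]
a=cv2.resize(c[160:320,110:350],None,fx=3,fy=3,interpolation=cv2.INTER_CUBIC)
cv2.imwrite("pics/crop1.png",a)
a=cv2.resize(c[160:290,395:495],None,fx=4.5,fy=4.5,interpolation=cv2.INTER_CUBIC)
cv2.imwrite("pics/crop2.png",a)
E
```

```text
(no output)
```

View pics/crop1.png

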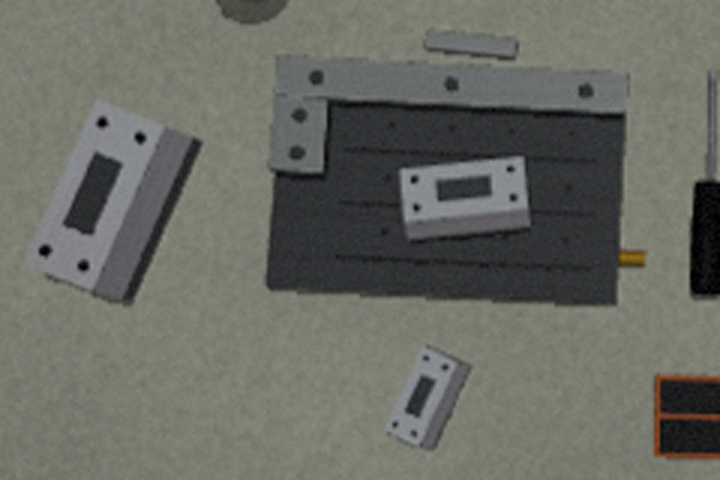

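View pics/crop2.png

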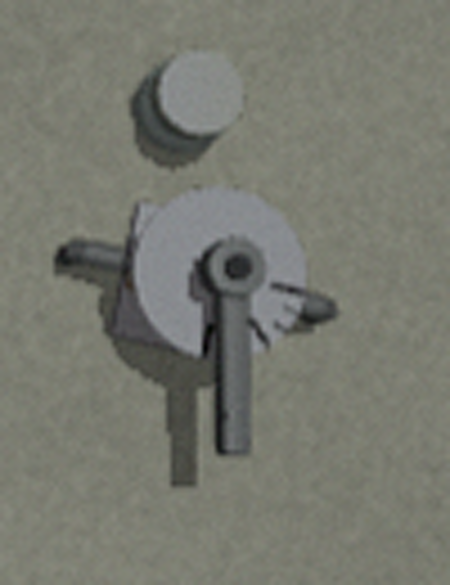

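Look-alikes for the workpiece in the top picture are the big bevelled block at (148,227), the one on the plate at (265,225) and the small one at (252,292). The middle-sized one is the one on the plate, and the crop confirms its bevel faces -x, away from the fence. The lever (hub at 448,219, tip at 447,260) sits next to the 0 mark. I'll move over the valve to look closer.

```bash
python3 -m crank '[[-1,0,0,0,0,0,7.2],[-1,0,0,0,0,0,7.2],[-1,0,0,0,0,0,7.2],[-1,2.6,-4.2,0,0,0,0],[-1,2.6,-4.2,0,0,0,0]]'; python3 -m crank '[[-1,2.6,-4.2,0,0,0,0],[-1,2.6,-4.2,0,0,0,0],[-1,2.6,-4.2,0,0,0,0],[-1,2.6,-4.2,0,0,0,0],[-1,2.6,-4.2,0,0,0,0]]';python3 -m crank '[[-1,2.6,-4.2,0,0,0,0],[-1,2.6,-4.2,0,0,0,0],[-1,2.6,-4.2,0,0,0,0],[-1,0,0,0,0,0,0],[-1,0,0,0,0,0,0]]'
python3 - <<'E'
from h import *
s=get_state(); print(s["eef_pos"],R.from_quat(s["tcp_rot"]).as_matrix().round(3),s["qpos"].round(3))
c=read_camera("wrist"); np.save("w1.npy",c,allow_pickle=True)
cv2.imwrite("pics/w1.png",c["color"][:,:,::-1])
for t,z in [("lever_grip",.081),("lever_axis",.081),("jar",0)]:
    for l in place_of(t,"wrist"): print(t,round(l["p"],2),np.round(l["location"],1),np.round(atz(c,l["location"],z),4))
E
```

```text
time: 2.0
eef_pos: [0.2925, -0.5476, 0.248]
tcp_rot: [1.0, -0.009, 0.0, -0.0]
contact_force: [0.6, 0.8, 0.9]
opening: 1.002
time: 2.5
eef_pos: [0.4265, -0.3379, 0.2487]
tcp_rot: [1.0, -0.007, 0.0, 0.0]
contact_force: [0.0, 0.3, -0.0]
opening: 0.999
time: 3.0
eef_pos: [0.5059, -0.2138, 0.2485]
tcp_rot: [1.0, -0.006, -0.0, 0.0]
contact_force: [0.5, -0.8, -0.7]
opening: 0.999
[ 0.50592568 -0.21381761  0.24845832] [[ 1.    -0.011 -0.   ]
 [-0.011 -1.    -0.001]
 [-0.     0.001 -1.   ]] [-5.840e-01  9.000e-03  1.887e+00 -1.000e-03  1.245e+00  9.980e-01]
lever_grip 0.98 [303.4 191.7] [ 0.4957 -0.2053  0.081 ]
lever_axis 0.78 [299.3 116.5] [ 0.5605 -0.2032  0.081 ]
jar 0.71 [297.4  12.7] [ 0.6542 -0.2004  0.    ]
```

View pics/w1.png

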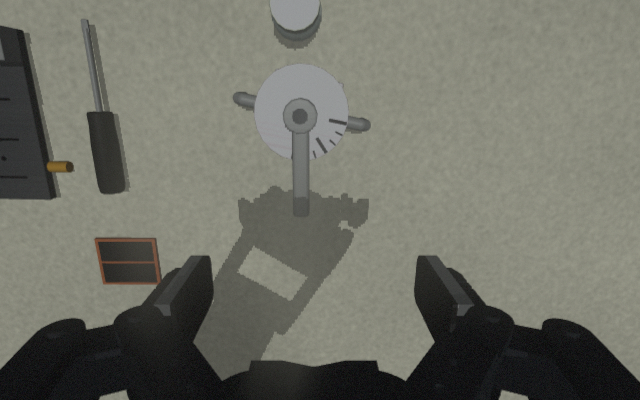

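```bash
python3 - <<'E'
from h import *
c=np.load("w1.npy",allow_pickle=True).item()
a=cv2.resize(c["color"][50:230,220:390,::-1],None,fx=3.3,fy=3.3,interpolation=cv2.INTER_CUBIC)
cv2.imwrite("pics/w1c.png",a)
E
```

```text
(no output)
```

View pics/w1c.png

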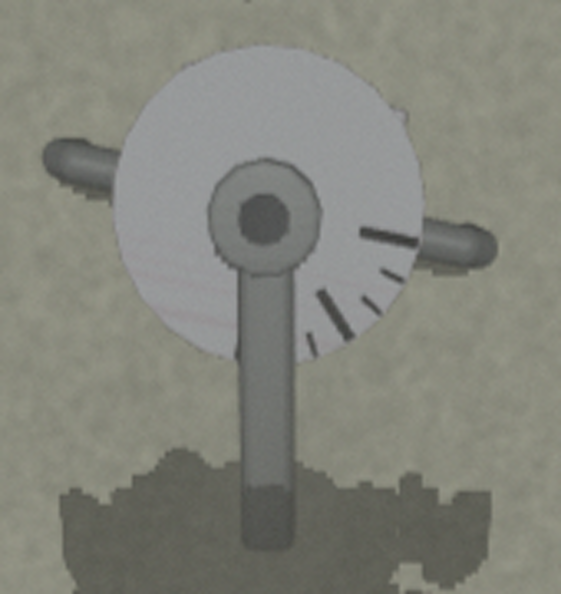

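```bash
python3 - <<'E'
from h import *
c=np.load("w1.npy",allow_pickle=True).item()
U=lambda p:np.array([220+p[0]/3.3,50+p[1]/3.3])
W=lambda p,z:atz(c,U(p),z)[:2]
C=W((269,204),.062); print("plate centre",C)
print("hub",W((264,218),.095))
def yaw(d): return np.degrees(np.arctan2(d[1],d[0]))
for n,i,o,a in [("45",(320,291),(349,339),45),("90",(361,232),(417,242),90),("30",(309,334),(316,356),30)]:
    pi,po=W(i,.062),W(o,.062)
    print(n,"valve yaw: by mark dir",yaw(pi-po)-a,"by centre",yaw(C-(pi+po)/2)-a, np.linalg.norm(C-po))
a=W((267,272),.090);b=W((268,545),.090)
print("lever",a,b,"yaw",yaw(a-b))
for z in(.018,.03): print("stubs",W((65,160),z),W((475,247),z), yaw(W((65,160),z)-W((475,247),z))-90)
E
```

```text
plate centre [ 0.56330866 -0.20448975]
hub [ 0.56178082 -0.20437219]
45 valve yaw: by mark dir -14.256766791505825 by centre -14.847060497279688 0.042180756305925236
90 valve yaw: by mark dir -10.571255557644093 by centre -15.685894437916843 0.040920908692234595
30 valve yaw: by mark dir -13.092801304729473 by centre -13.593820577515014 0.0428111338420488
lever [ 0.54845916 -0.20461726] [ 0.47699293 -0.20329712] yaw -1.0582626337826821
stubs [ 0.57461652 -0.14188591] [ 0.54743535 -0.26595527] -12.357149897540992
stubs [ 0.57478104 -0.14436263] [ 0.54851636 -0.26424866] -12.357149897541007
```

```bash
python3 -m crank '[[-1,-1.0,-1.0,0.5,0,0,0],[-1,0,0,4,0,0,0],[-1,0,0,4,0,0,0],[-1,0,0,4,0,0,0],[-1,0,0,4,0,0,0]]' 30; python3 -m crank '[[-1,0,0,0,0,0,0],[-1,0,0,0,0,0,0]]'
python3 - <<'E'
from h import *
s=get_state(); print(s["eef_pos"],s["tcp_rot"].round(4))
c=read_camera("wrist")
cv2.imwrite("pics/w2.png",c["color"][:,:,::-1])
c=read_camera("side")
cv2.imwrite("pics/s2.png",cv2.resize(c["color"][100:250,300:480,::-1],None,fx=4,fy=4))
E
```

```text
time: 3.7
eef_pos: [0.4951, -0.2061, 0.0822]
tcp_rot: [1.0, -0.008, 0.0, 0.0]
contact_force: [0.0, -0.1, -0.1]
opening: 0.999
time: 3.9
eef_pos: [0.4952, -0.2055, 0.0834]
tcp_rot: [1.0, -0.008, -0.001, -0.0]
contact_force: [0.1, 0.0, 0.6]
opening: 1.0
[ 0.49517762 -0.20551896  0.08342198] [ 1.e+00 -8.e-03 -5.e-04 -3.e-04]
```

View pics/w2.png

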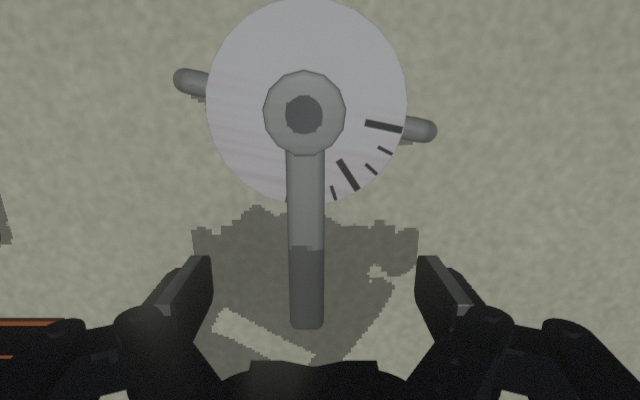

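View pics/s2.png

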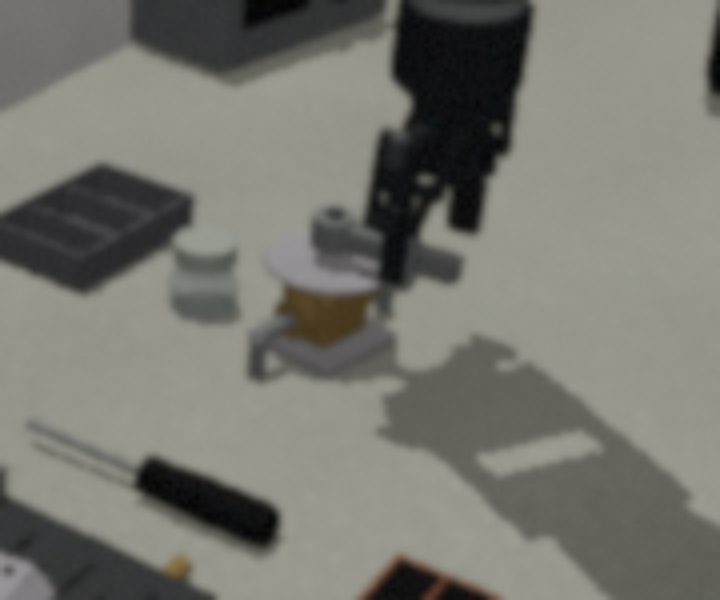

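```bash
python3 -m crank '[[-1,0,-0.25,0,0,0,0],[0.3,0,0,0,0,0,0],[1,0,0,0,0,0,0],[1,0,0,0,0,0,0],[1,0,0,0,0,0,0]]' 30; python3 -m crank '[[1,0,0,0,0,0,0],[1,0,0,0,0,0,0],[1,0,0,0,0,0,0]]'
python3 - <<'E'
from h import *
s=get_state(); print(s["eef_pos"],s["tcp_rot"].round(4),s["contact_force"],s["opening"])
c=read_camera("wrist"); np.save("w3.npy",c,allow_pickle=True)
cv2.imwrite("pics/w3.png",c["color"][:,:,::-1])
E
```

```text
time: 4.5
eef_pos: [0.4958, -0.2021, 0.0835]
tcp_rot: [1.0, -0.007, 0.0, 0.0]
contact_force: [-0.0, 0.4, -0.2]
opening: 0.331
time: 4.8
eef_pos: [0.4957, -0.2022, 0.0834]
tcp_rot: [1.0, -0.007, -0.0, -0.0]
contact_force: [-0.8, 0.8, 2.1]
opening: 0.155
[ 0.49565407 -0.20218452  0.08343824] [ 1.0e+00 -7.3e-03 -1.0e-04 -0.0e+00] [-0.8233399   0.84395655  2.06647961] 0.15527248422071088
```

View pics/w3.png

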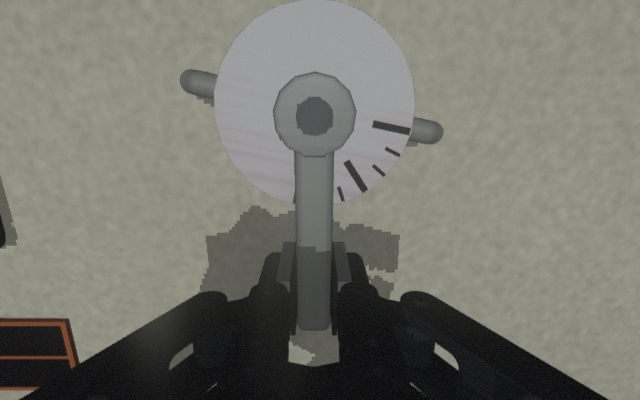

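```bash
python3 - <<'E'
from h import *
c=np.load("w3.npy",allow_pickle=True).item()
g=c["color"][:,:,::-1]
cv2.imwrite("pics/w3c.png",cv2.resize(g[0:220,170:450],None,fx=2.8,fy=2.8,interpolation=cv2.INTER_CUBIC))
W=lambda p,z:atz(c,p,z)[:2]
def yaw(d): return np.degrees(np.arctan2(d[1],d[0]))
s=W((193,82),.027)-W((433,131),.027); print(yaw(s)-90, np.linalg.norm(s))
print("lever dir",yaw(W((314,160),.09)-W((314.5,325),.09)))
# circle: left edge, right edge, top, bottom
L,Rr=W((214,105),.062),W((414,105),.062); print((L+Rr)/2,np.linalg.norm(L-Rr)/2)
# dark pixels marks
gray=cv2.cvtColor(g,cv2.COLOR_BGR2GRAY)
m=(gray<75).astype(np.uint8); m[:, :336]=0; m[210:]=0
n,lab,st,cen=cv2.connectedComponentsWithStats(m)
for i in range(1,n):
    if st[i,4]>15:
        ys,xs=np.where(lab==i); P=np.array([W((x,y),.062) for x,y in zip(xs,ys)])
        mu=P.mean(0); u=np.linalg.svd(P-mu)[2][0]; u=u if u[0]>0 or u[1]>.9 else -u
        print(st[i],cen[i].round(1),mu.round(4),"dir",yaw(u).round(1))
E
```

```text
-12.047735953240277 0.12491088166688402
lever dir -0.6618726872666205
[ 0.5642665  -0.20399038] 0.04116940046419581
[373 121  37  13 226] [390.8 127.2] [ 0.5548 -0.2361] dir 77.6
[385 147  15   9  35] [391.8 151.4] [ 0.5446 -0.237 ] dir 62.9
[344 161  23  31 208] [355.1 175.8] [ 0.5341 -0.2215] dir 32.3
[373 165  12  11  38] [378.6 170.2] [ 0.5364 -0.2317] dir 47.0
[338 187   6  14  36] [340.4 193.6] [ 0.5261 -0.2152] dir 18.0
```

View pics/w3c.png

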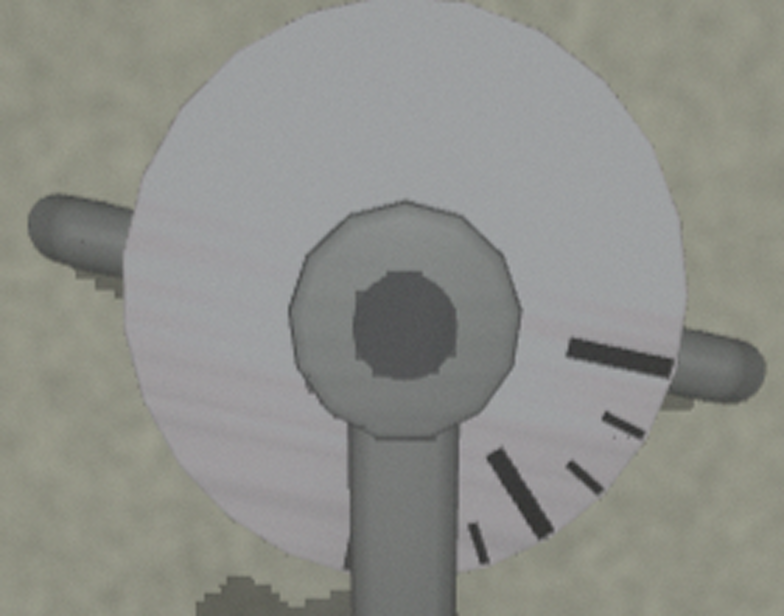

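```bash
python3 -m crank '[[1,0.02,0.48,0,0,0,-4.16],[1,0.02,0.48,0,0,0,-4.16],[1,0.02,0.48,0,0,0,-4.16],[1,0.02,0.48,0,0,0,-4.16]]' 30; python3 -m crank '[[1,0.02,0.48,0,0,0,-4.16],[1,0.02,0.48,0,0,0,-4.16],[1,0.02,0.48,0,0,0,-4.16],[1,0.02,0.48,0,0,0,-4.16],[1,0,0,0,0,0,0]]';python3 -m crank '[[1,0,0,0,0,0,0],[1,0,0,0,0,0,0]]'
cat > lev.py <<'E'
from h import *
import sys
s=get_state(); M=R.from_quat(s["tcp_rot"]).as_matrix(); print(s["eef_pos"],"toolyaw",np.degrees(np.arctan2(M[1,0],M[0,0])),"f",s["contact_force"],"op",s["opening"],s["qpos"].round(2))
c=read_camera("wrist"); np.save(sys.argv[1]+".npy",c,allow_pickle=True)
cv2.imwrite(f"pics/{sys.argv[1]}.png",c["color"][:,:,::-1])
E
python3 lev.py w4
```

```text
time: 5.25
eef_pos: [0.4981, -0.2213, 0.0834]
tcp_rot: [0.99, 0.139, -0.0, -0.0]
contact_force: [-1.6, 0.2, 2.6]
opening: 0.154
time: 5.75
eef_pos: [0.5061, -0.239, 0.0834]
tcp_rot: [0.96, 0.28, -0.0, 0.0]
contact_force: [-1.9, -0.6, 3.4]
opening: 0.158
time: 5.95
eef_pos: [0.506, -0.2388, 0.0834]
tcp_rot: [0.96, 0.279, -0.0, 0.0]
contact_force: [-2.5, -2.5, 2.8]
opening: 0.158
[ 0.50600512 -0.23880509  0.08342459] toolyaw 32.45361223193095 f [-2.50228719 -2.47979452  2.83111223] op 0.15815123454711863 [-0.62  0.23  1.97 -0.    0.94  0.38]
```

View pics/w4.png

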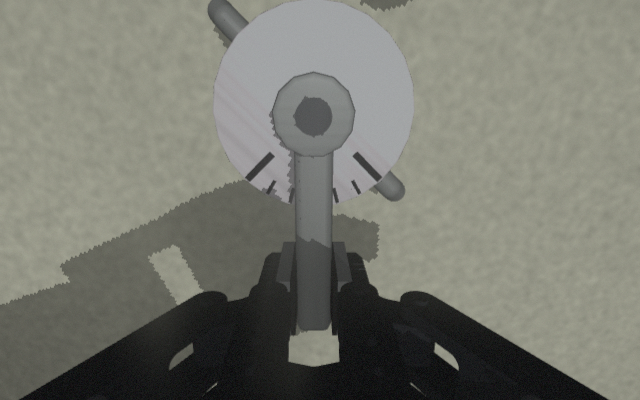

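The 0 mark (262,165) and 90 mark (367,166) now sit symmetrically about the bar at column 314, so the lever is at 45°. Releasing and backing up.

```bash
python3 -m crank '[[0,0,0,0,0,0,0],[-1,0,0,0,0,0,0],[-1,0,0,0,0,0,0],[-1,0,0,0,0,0,0],[-1,0,0,-1,0,0,0]]' 30; python3 -m crank '[[-1,0,0,-3,0,0,0],[-1,0,0,-4,0,0,0],[-1,0,0,-4,0,0,0],[-1,0,0,0,0,0,0],[-1,0,0,0,0,0,0]]'
python3 lev.py w5; python3 - <<'E'
from h import *
c=np.load("w5.npy",allow_pickle=True).item(); g=c["color"][:,:,::-1]
cv2.imwrite("pics/w5c.png",cv2.resize(g[60:260,210:430],None,fx=3,fy=3,interpolation=cv2.INTER_CUBIC))
E
```

```text
time: 6.5
eef_pos: [0.5053, -0.2377, 0.0921]
tcp_rot: [0.96, 0.28, -0.001, -0.001]
contact_force: [0.4, 0.0, -0.0]
opening: 0.981
time: 7.0
eef_pos: [0.507, -0.239, 0.2056]
tcp_rot: [0.96, 0.28, 0.001, 0.002]
contact_force: [0.1, 0.4, -0.8]
opening: 1.001
[ 0.50698486 -0.23896819  0.20558439] toolyaw 32.46605502539496 f [ 0.14392256  0.38142689 -0.77101402] op 1.0013446132761632 [-0.62  0.07  1.9   0.    1.16  0.38]
```

View pics/w5.png

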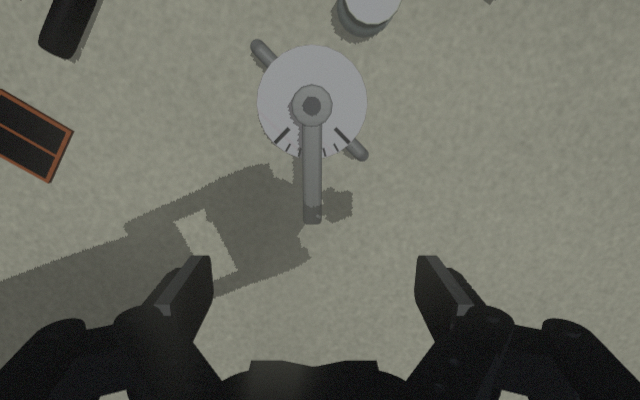

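```bash
python3 -m crank '[[-1,0,0,-1,0,0,7.04],[-1,0,0,-1,0,0,7.04],[-1,0,0,-1,0,0,7.04],[-1,0,0,-1,0,0,7.04],[-1,0,0,-1,0,0,7.04]]'; python3 -m crank '[[-1,-0.63,-4.74,-0.6,0,0,0],[-1,-0.63,-4.74,-0.6,0,0,0],[-1,-0.63,-4.74,-0.6,0,0,0],[-1,-0.63,-4.74,-0.6,0,0,0],[-1,-0.63,-4.74,-0.6,0,0,0]]';python3 -m crank '[[-1,-0.63,-4.74,-0.6,0,0,0],[-1,-0.63,-4.74,-0.6,0,0,0],[-1,-0.63,-4.74,-0.6,0,0,0],[-1,-0.63,-4.74,-0.6,0,0,0],[-1,0,0,0,0,0,0]]'
python3 -m crank '[[-1,0,0,0,0,0,0],[-1,0,0,0,0,0,0]]'
python3 lev.py w6; python3 - <<'E'
from h import *
c=np.load("w6.npy",allow_pickle=True).item()
for t,z in [("corner",.016),("work_center",.031),("work_bevel",.040),("plate",.006),("fence",.016),("stop",.016)]:
    for l in place_of(t,"wrist"): print(t,round(l["p"],2),np.round(l["location"],1),np.round(atz(c,l["location"],z),4))
E
```

```text
time: 7.55
eef_pos: [0.5053, -0.2379, 0.2512]
tcp_rot: [1.0, -0.026, -0.002, -0.001]
contact_force: [-0.0, 0.5, 0.0]
opening: 0.999
time: 8.05
eef_pos: [0.4847, 0.0016, 0.2814]
tcp_rot: [1.0, -0.024, -0.002, -0.0]
contact_force: [1.1, -1.0, -0.1]
opening: 0.998
time: 8.55
eef_pos: [0.4683, 0.1949, 0.3063]
tcp_rot: [1.0, -0.02, -0.001, -0.001]
contact_force: [0.6, -0.4, -0.6]
opening: 1.001
time: 8.75
eef_pos: [0.4695, 0.1896, 0.3057]
tcp_rot: [1.0, -0.024, -0.001, 0.001]
contact_force: [-0.3, 0.2, -0.7]
opening: 0.997
[0.46950944 0.18955277 0.30572505] toolyaw -2.7688802243833157 f [-0.26827747  0.22214106 -0.73780539] op 0.9969802991246128 [ 0.18 -0.13  1.92 -0.    1.36  1.8 ]
corner 0.92 [218.8  23.8] [0.6189 0.2851 0.016 ]
corner 0.74 [199.5  50.9] [0.5927 0.3101 0.016 ]
work_center 0.73 [ 88.7 103.8] [0.5424 0.4375 0.031 ]
work_center 0.6 [299.7 206.6] [0.4096 0.2087 0.031 ]
work_center 0.59 [314.8  91.6] [0.5431 0.1839 0.031 ]
work_bevel 0.88 [104.5 115.8] [0.5288 0.4174 0.04  ]
work_bevel 0.71 [316.8 214.5] [0.4016 0.1883 0.04  ]
work_bevel 0.61 [314.8 103.3] [0.5308 0.1845 0.04  ]
plate 0.65 [303.1  77.1] [0.5598 0.1966 0.006 ]
fence 0.98 [298.2   7.5] [0.6306 0.1976 0.016 ]
stop 0.81 [199.9  52. ] [0.5915 0.3098 0.016 ]
```

View pics/w6.png

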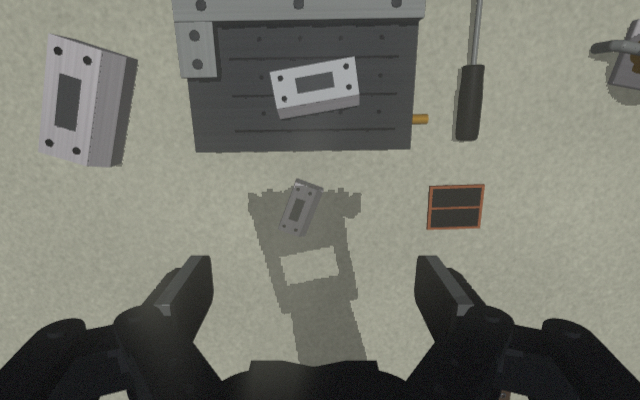

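```bash
python3 - <<'E'
from h import *
c=np.load("w6.npy",allow_pickle=True).item(); g=c["color"][:,:,::-1]
cv2.imwrite("pics/w6c.png",cv2.resize(g[0:160,170:440],None,fx=2.9,fy=2.9,interpolation=cv2.INTER_CUBIC))
E
```

```text
(no output)
```

View pics/w6c.png

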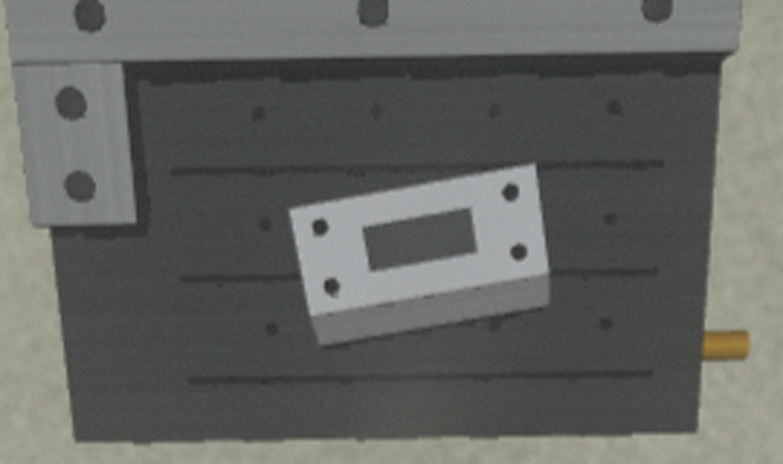

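```bash
cat > fix.py <<'E'
from h import *
c=np.load("w6.npy",allow_pickle=True).item()
W=lambda p,z:atz(c,(170+p[0]/2.9,p[1]/2.9),z)[:2]
yaw=lambda d:np.degrees(np.arctan2(d[1],d[0]))
if __name__=="__main__":
    FL,FR=W((77,440),.016),W((698,432),.016); print("plate front",FL,FR,np.linalg.norm(FL-FR),"yaw",yaw(FL-FR)-90)
    for a,b in [((173,172),(663,163)),((182,279),(657,271)),((190,380),(652,373))]: print("groove",yaw(W(a,.016)-W(b,.016))-90)
    A,B=W((122,63),.036),W((735,48),.036); print("fence",A,B,yaw(A-B)-90)
    print("stop end",W((136,222),.036), yaw(A-W((136,222),.036)))
    y=np.radians(-3); 
    P=[W((290,208),.046),W((535,164),.046),W((550,273),.046),W((312,316),.046)]
    print("block top",np.round(P,4),yaw(P[0]-P[1])-90,yaw(P[3]-P[2])-90,yaw(P[0]-P[3]),[np.linalg.norm(P[i]-P[(i+1)%4]).round(4) for i in range(4)])
    Q=[W((320,346),.034),W((550,304),.034)]; print("bevel low",np.round(Q,4),yaw(Q[0]-Q[1])-90,np.linalg.norm(Q[0]-Q[1]))
E
python3 fix.py
```

```text
plate front [0.48051857 0.32998846] [0.47123882 0.07145393] 0.25870101898561804 yaw -2.0556739128042807
groove -1.820832959049568
groove -1.8737278183885309
groove -1.9408332624884395
fence [0.61753103 0.28700957] [0.61167025 0.06830794] -1.5350486052045085
stop end [0.56380288 0.28899437] -2.1156347900723413
block top [[0.5653 0.23  ]
 [0.5758 0.1411]
 [0.5381 0.1361]
 [0.5271 0.225 ]] 6.74310955410823 7.0960729702715355 7.391566560152744 [np.float64(0.0895), np.float64(0.038), np.float64(0.0896), np.float64(0.0386)]
bevel low [[0.5151 0.2241]
 [0.5266 0.1347]] 7.287022544911807 0.09007371016218389
```

```bash
python3 -m crank '[[0,1.8,0.45,3,0,0,-0.8],[0,0,0,4.5,0,0,0],[0,0,0,4.5,0,0,0],[0,0,0,4.5,0,0,0],[0,0,0,4.5,0,0,0]]' 40; python3 -m crank '[[0,0,0,2.5,0,0,0],[0,0,0,0,0,0,0],[0,0,0,0,0,0,0],[0,0,0,0,0,0,0]]'
python3 lev.py w7;
```

```text
time: 9.6
eef_pos: [0.4879, 0.1846, 0.0961]
tcp_rot: [1.0, -0.017, 0.001, -0.0]
contact_force: [0.4, 0.1, -0.1]
opening: 0.503
time: 10.0
eef_pos: [0.4896, 0.1851, 0.0747]
tcp_rot: [1.0, -0.017, 0.002, -0.0]
contact_force: [-0.9, 0.6, 0.3]
opening: 0.502
[0.48960425 0.18513973 0.07473218] toolyaw -1.9485985580669047 f [-0.93101502  0.55639325  0.3395323 ] op 0.5023401629583797 [0.17 0.17 2.07 0.   0.9  1.77]
```

View pics/w7.png

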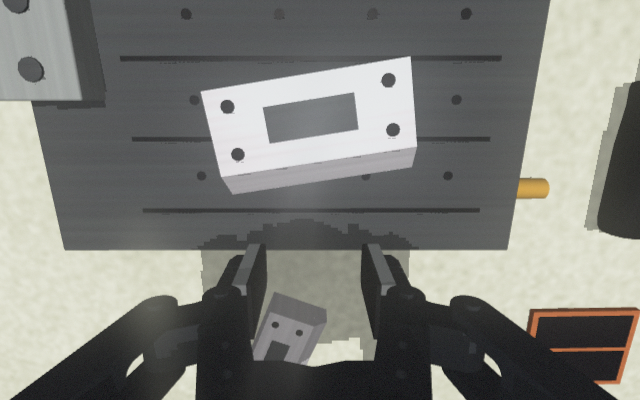

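```bash
python3 -m crank '[[0,-0.3,0,2.3,0,0,0],[0,0,0,2,0,0,0],[0,0,0,0,0,0,0],[0,0,0,0,0,0,0]]' 40
python3 lev.py w8;
```

```text
time: 10.45
eef_pos: [0.4864, 0.1853, 0.0313]
tcp_rot: [1.0, -0.017, 0.002, -0.0]
contact_force: [0.4, -0.3, 0.7]
opening: 0.495
[0.48636959 0.18532756 0.03129301] toolyaw -1.9311736347860755 f [ 0.4406326  -0.32005012  0.71476185] op 0.49505684074824335 [ 0.17  0.24  2.08 -0.    0.81  1.77]
```

View pics/w8.png

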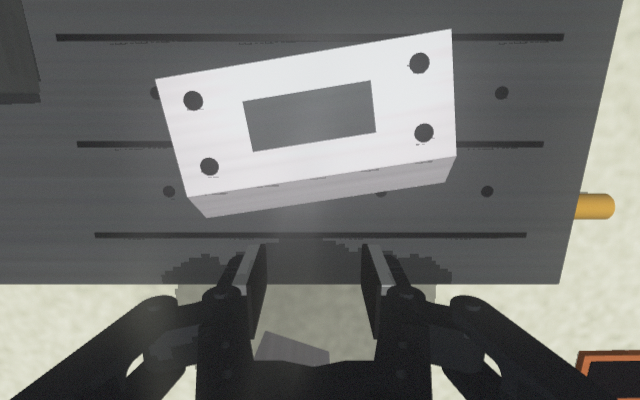

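```bash
python3 -m crank '[[0,1,0,0,0,0,0],[0,1,0,0,0,0,0],[0,1,0,0,0,0,0],[0,1,0,0,0,0,0],[0,1,0,0,0,0,0]]'
python3 lev.py w9;
```

```text
time: 11.0
eef_pos: [0.5348, 0.1837, 0.0312]
tcp_rot: [1.0, -0.017, -0.001, -0.0]
contact_force: [-4.7, 0.6, 7.9]
opening: 0.499
[0.53475324 0.18370016 0.0311873 ] toolyaw -1.9309895122437137 f [-4.67363849  0.57391044  7.90511503] op 0.4988031678238143 [0.15 0.33 1.97 0.   0.84 1.76]
```

View pics/w9.png

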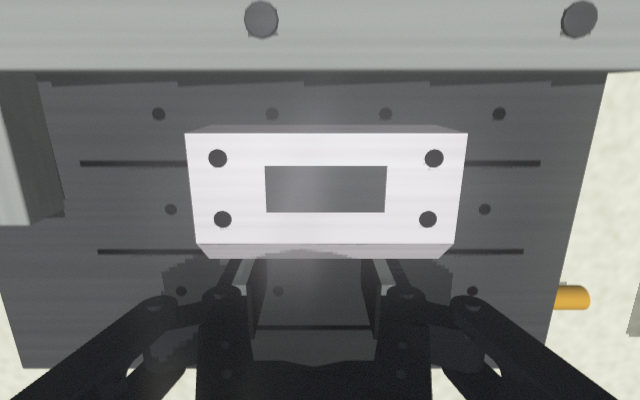

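```bash
python3 -m crank '[[0,0,0,0,0,0,0]]'; python3 -m crank '[[0,0,0,0,0,0,0]]'
python3 - <<'E'
from h import *
print(get_state()["contact_force"])
c=read_camera("side"); 
cv2.imwrite("pics/s9.png",cv2.resize(c["color"][190:340,190:370,::-1],None,fx=4,fy=4,interpolation=cv2.INTER_CUBIC))
E
```

```text
time: 11.15
eef_pos: [0.5369, 0.1835, 0.0312]
tcp_rot: [1.0, -0.017, 0.003, -0.0]
contact_force: [0.9, -0.5, 4.4]
opening: 0.499
time: 11.25
eef_pos: [0.5368, 0.1835, 0.0312]
tcp_rot: [1.0, -0.017, 0.003, -0.0]
contact_force: [2.5, 0.3, 5.9]
opening: 0.502
[2.46985603 0.26485246 5.86588586]
```

View pics/s9.png

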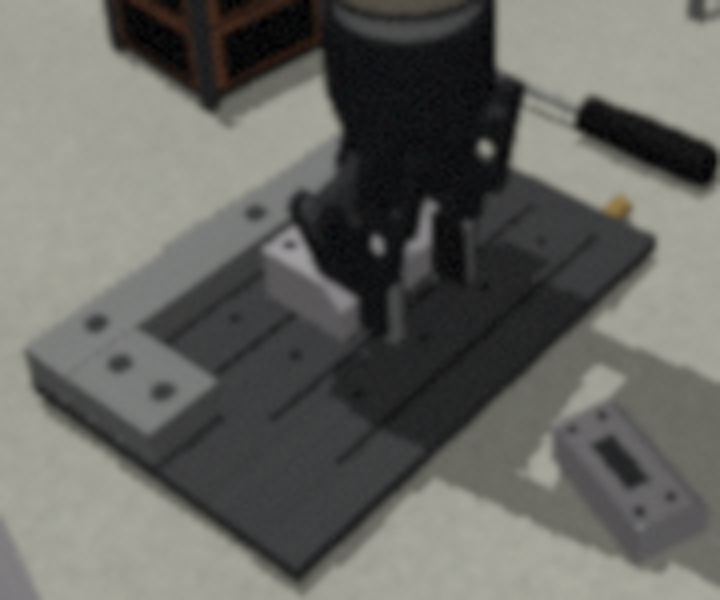

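```bash
python3 -m crank '[[0,0,0,-0.3,0,0,0],[0,0,0,0,0,0,0]]'; python3 -m crank '[[0,0,0,-0.1,0,0,0],[0,0,0,0,0,0,0]]'
```

```text
time: 11.5
eef_pos: [0.5337, 0.1833, 0.0321]
tcp_rot: [1.0, -0.017, -0.001, 0.0]
contact_force: [-1.2, 0.3, 0.6]
opening: 0.501
time: 11.7
eef_pos: [0.5339, 0.1833, 0.0328]
tcp_rot: [1.0, -0.017, -0.001, 0.0]
contact_force: [-0.8, -0.2, 0.6]
opening: 0.501
```

```bash
python3 -m crank '[[0,0.6,0,0,0,0,0],[0,0.6,0,0,0,0,0],[0,0.6,0,0,0,0,0],[0,0,0,0,0,0,0]]'; python3 lev.py w10
```

```text
time: 12.1
eef_pos: [0.5536, 0.1826, 0.0332]
tcp_rot: [1.0, -0.017, 0.0, -0.0]
contact_force: [-0.5, 0.9, 0.5]
opening: 0.497
[0.55358652 0.18262979 0.03324099] toolyaw -1.9476255383811238 f [-0.49497723  0.93454647  0.54620606] op 0.4974073936897311 [ 0.14  0.36  1.93 -0.    0.86  1.75]
```

View pics/w10.png

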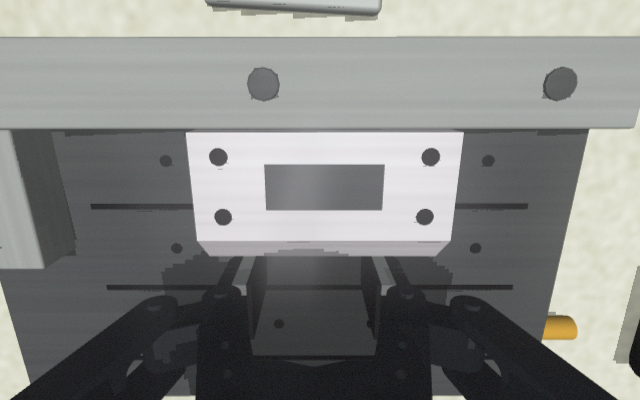

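```bash
python3 -m crank '[[0,0.3,0,0,0,0,0],[0,0,0,0,0,0,0]]'; python3 -m crank '[[0,0.2,0,0,0,0,0],[0,0,0,0,0,0,0]]';  python3 -m crank '[[0,0.2,0,0,0,0,0],[0,0,0,0,0,0,0]]'
```

```text
time: 12.35
eef_pos: [0.5537, 0.1827, 0.0333]
tcp_rot: [1.0, -0.017, -0.003, 0.0]
contact_force: [-6.5, -0.8, 5.8]
opening: 0.499
time: 12.55
eef_pos: [0.5538, 0.1827, 0.0331]
tcp_rot: [1.0, -0.017, -0.006, 0.001]
contact_force: [-11.9, -1.1, 8.3]
opening: 0.498
time: 12.75
eef_pos: [0.5538, 0.1827, 0.0328]
tcp_rot: [1.0, -0.017, -0.009, 0.001]
contact_force: [-17.1, 0.1, 13.3]
opening: 0.499
```

```bash
python3 -m crank '[[0,-0.8,0,0,0,0,0],[0,-1,0,0,0,0,0],[0,-1,0,-1,0,0,0],[0.5,0,0,-4,0,0,0],[1,0,0,-2,0,0,0]]'; python3 -m crank '[[1,0,0,0,0,0,0],[1,0,0,0,0,0,0],[1,0,0,0,0,0,0]]';python3 lev.py w11
```

```text
time: 13.25
eef_pos: [0.5326, 0.1837, 0.1059]
tcp_rot: [1.0, -0.017, 0.002, -0.0]
contact_force: [1.1, -0.9, 0.0]
opening: 0.17
time: 13.55
eef_pos: [0.5306, 0.1832, 0.1018]
tcp_rot: [1.0, -0.017, -0.001, 0.0]
contact_force: [-0.2, -0.4, -0.2]
opening: 0.002
[0.53061997 0.18323438 0.10180974] toolyaw -1.9361980711220872 f [-0.16170877 -0.39124509 -0.16545563] op 0.0016185181178162132 [ 0.15  0.21  1.96 -0.    0.97  1.76]
```

View pics/w11.png

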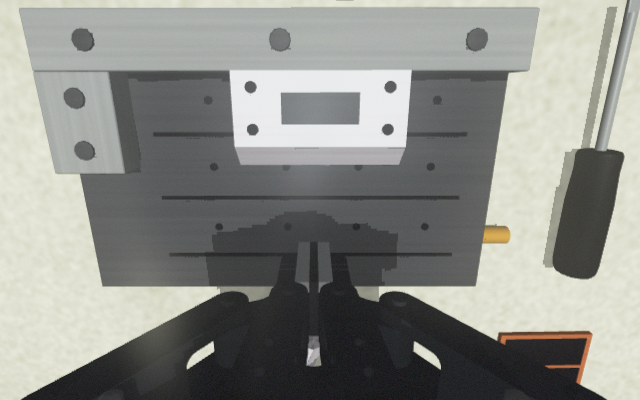

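```bash
python3 -m crank '[[1,2.95,3.8,0,0,0,0],[1,2.95,3.8,0,0,0,0],[1,0,0,2,0,0,0],[1,0,0,0,0,0,0],[1,0,0,0,0,0,0]]';python3 lev.py w12
```

```text
time: 14.1
eef_pos: [0.5865, 0.1056, 0.0814]
tcp_rot: [1.0, -0.017, -0.002, -0.0]
contact_force: [0.2, -0.5, -0.6]
opening: -0.002
[0.58648958 0.10562586 0.08143408] toolyaw -1.935756284608863 f [ 0.22230752 -0.52123633 -0.64019205] op -0.0016249505632801376 [0.01 0.31 1.88 0.   0.96 1.61]
```

View pics/w12.png

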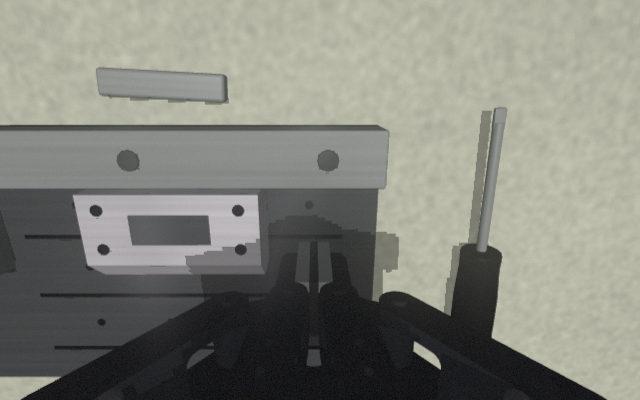

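```bash
python3 -m crank '[[1,0,0,2.4,0,0,0],[1,0,0,2,0,0,0],[1,0,0,0,0,0,0],[1,0,0,0,0,0,0]]';python3 lev.py w13
```

```text
time: 14.55
eef_pos: [0.5878, 0.1062, 0.0397]
tcp_rot: [1.0, -0.016, -0.0, -0.0]
contact_force: [0.3, 0.5, 0.7]
opening: -0.002
[0.58782073 0.10623315 0.03973041] toolyaw -1.8627409254745366 f [0.27814044 0.5137716  0.66373946] op -0.00152585074070455 [0.01 0.37 1.89 0.   0.88 1.61]
```

View pics/w13.png

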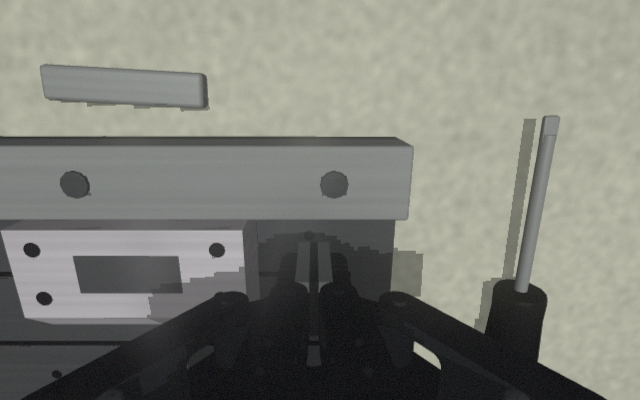

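```bash
python3 -m crank '[[1,0,-1,0,0,0,0],[1,0,-1,0,0,0,0],[1,0,-1,0,0,0,0],[1,0,-1,0,0,0,0],[1,0,-1,0,0,0,0]]';python3 -m crank '[[1,0,-0.8,0,0,0,0],[1,0,0,0,0,0,0]]';python3 lev.py w14
```

```text
time: 15.1
eef_pos: [0.59, 0.1565, 0.0398]
tcp_rot: [1.0, -0.017, 0.0, 0.0]
contact_force: [0.3, -2.9, 2.3]
opening: 0.001
time: 15.3
eef_pos: [0.5898, 0.165, 0.0391]
tcp_rot: [1.0, -0.016, -0.0, -0.0]
contact_force: [-0.4, 1.0, -0.2]
opening: 0.001
[0.58975011 0.16497631 0.03911695] toolyaw -1.8673375364855245 f [-0.37520745  0.96762871 -0.15045363] op 0.001224852639837035 [0.11 0.4  1.85 0.   0.89 1.71]
```

View pics/w14.png

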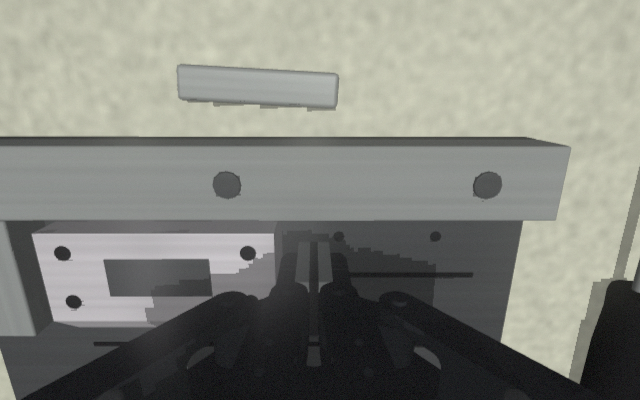

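```bash
python3 -m crank '[[1,0,-0.4,0,0,0,0],[1,0,-0.4,0,0,0,0],[1,0,0,0,0,0,0]]';python3 -m crank '[[1,0,-0.3,0,0,0,0],[1,0,0,0,0,0,0]]';python3 -m crank '[[1,0,-0.2,0,0,0,0],[1,0,0,0,0,0,0]]'
```

```text
time: 15.65
eef_pos: [0.5901, 0.1718, 0.039]
tcp_rot: [1.0, -0.017, -0.0, -0.0]
contact_force: [-0.6, -0.1, 0.7]
opening: 0.001
time: 15.85
eef_pos: [0.5903, 0.1746, 0.0392]
tcp_rot: [1.0, -0.017, -0.0, -0.0]
contact_force: [-0.0, 0.2, -1.0]
opening: -0.003
time: 16.05
eef_pos: [0.5905, 0.1766, 0.0393]
tcp_rot: [1.0, -0.017, -0.0, -0.0]
contact_force: [-0.0, -0.7, -0.9]
opening: 0.001
```

```bash
for i in 1; do python3 -m crank '[[1,0,-0.2,0,0,0,0],[1,0,0,0,0,0,0]]';python3 -m crank '[[1,0,-0.2,0,0,0,0],[1,0,0,0,0,0,0]]';python3 -m crank '[[1,0,-0.2,0,0,0,0],[1,0,0,0,0,0,0]]'; done
```

```text
time: 16.25
eef_pos: [0.5906, 0.1786, 0.0394]
tcp_rot: [1.0, -0.017, 0.0, -0.0]
contact_force: [0.9, -0.8, -0.4]
opening: -0.002
time: 16.45
eef_pos: [0.5906, 0.1807, 0.0394]
tcp_rot: [1.0, -0.017, 0.0, -0.0]
contact_force: [0.0, -1.0, -0.3]
opening: 0.004
time: 16.65
eef_pos: [0.5907, 0.1827, 0.0394]
tcp_rot: [1.0, -0.017, 0.0, -0.0]
contact_force: [-0.3, 0.6, -0.8]
opening: -0.002
```

```bash
python3 lev.py w15; python3 -m crank '[[1,0,-0.2,0,0,0,0],[1,0,0,0,0,0,0]]'
```

```text
[0.5906978  0.18270605 0.03935045] toolyaw -1.9312617765560602 f [-0.30744248  0.56101022 -0.7745562 ] op -0.0018234159458447607 [0.14 0.41 1.84 0.   0.89 1.74]
time: 16.9
eef_pos: [0.5908, 0.1846, 0.0394]
tcp_rot: [1.0, -0.017, 0.0, 0.0]
contact_force: [-1.0, -0.6, 0.8]
opening: 0.0
```

View pics/w15.png

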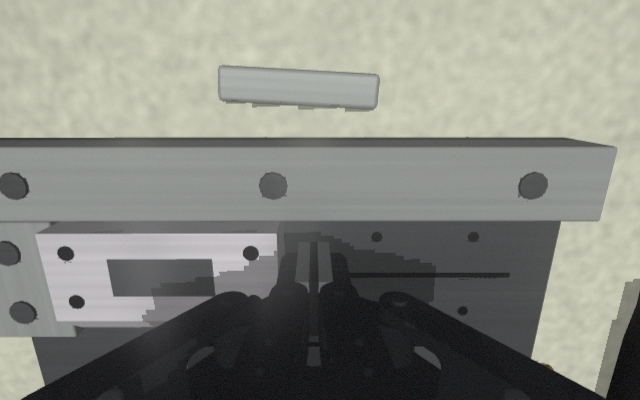

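```bash
python3 -m crank '[[1,0,-0.2,0,0,0,0],[1,0,0,0,0,0,0]]';python3 -m crank '[[1,0,-0.2,0,0,0,0],[1,0,0,0,0,0,0]]'
```

```text
time: 17.1
eef_pos: [0.5907, 0.1848, 0.0394]
tcp_rot: [1.0, -0.016, -0.001, 0.002]
contact_force: [-0.8, -7.5, 1.1]
opening: 0.002
time: 17.3
eef_pos: [0.5907, 0.1849, 0.0394]
tcp_rot: [1.0, -0.016, -0.001, 0.004]
contact_force: [-2.0, -11.7, 2.8]
opening: 0.001
```

```bash
python3 -m crank '[[1,0,0.8,0,0,0,0],[1,0,1,0,0,0,0],[1,0,0,-4,0,0,0],[1,0,0,-4,0,0,0],[1,-4,0,-2,0,0,0]]';python3 -m crank '[[1,-1,-4.5,0,0,0,0],[1,0,-3,0,0,0,0],[1,0,0,0,0,0,0],[1,0,0,0,0,0,0]]';python3 lev.py w16
```

```text
time: 17.8
eef_pos: [0.5557, 0.1717, 0.1448]
tcp_rot: [1.0, -0.018, 0.006, -0.001]
contact_force: [0.9, 0.5, 1.1]
opening: 0.003
time: 18.2
eef_pos: [0.5426, 0.2475, 0.1393]
tcp_rot: [1.0, -0.016, 0.0, -0.0]
contact_force: [0.2, 0.1, -0.5]
opening: 0.002
[0.54260175 0.24753627 0.1393439 ] toolyaw -1.8448192435918158 f [ 0.20942171  0.07694238 -0.46702928] op 0.0020881879558952996 [0.26 0.23 1.86 0.   1.05 1.86]
```

View pics/w16.png

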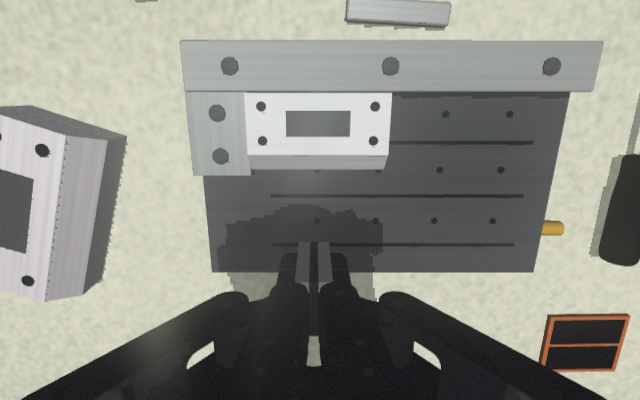

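```bash
python3 -m crank '[[1,0,0,0,0,8.4,0],[1,0,0,0,0,8.4,0],[1,0,0,0,0,8.4,0],[1,0,0,0,0,0,0],[1,0,0,0,0,0,0]]'; python3 -c "
from h import *
s=get_state();print(s['qpos'].round(3),s['eef_pos']);print(R.from_quat(s['tcp_rot']).as_matrix().round(3))"
```

```text
time: 18.75
eef_pos: [0.5427, 0.2463, 0.1392]
tcp_rot: [0.976, -0.017, 0.217, 0.004]
contact_force: [0.3, 0.4, 0.8]
opening: 0.001
[ 0.313  0.075  2.079 -0.263  0.59   2.108] [0.54274803 0.24631346 0.13915016]
[[ 0.905 -0.035  0.423]
 [-0.031 -0.999 -0.015]
 [ 0.423  0.001 -0.906]]
```

```bash
python3 -m crank '[[1,-1.6,0.13,3.3,0,0,0],[1,-1.6,0.13,3.3,0,0,0],[1,0,0,0,0,0,0],[1,0,0,0,0,0,0]]'; python3 lev.py w17; python3 - <<'E'
from h import *
s=get_state();print(s['qpos'].round(3),s['eef_pos'],s['contact_force'])
c=read_camera("side"); 
cv2.imwrite("pics/s17.png",cv2.resize(c["color"][190:340,190:370,::-1],None,fx=4,fy=4,interpolation=cv2.INTER_CUBIC))
E
```

```text
time: 19.15
eef_pos: [0.5432, 0.2441, 0.0663]
tcp_rot: [0.976, -0.017, 0.218, 0.004]
contact_force: [0.3, -0.5, 0.4]
opening: 0.002
[0.5432156  0.24414005 0.06632952] toolyaw -1.9936702509524358 f [ 0.26373954 -0.51029859  0.44587434] op 0.0018986248901208778 [ 0.31  0.2   2.11 -0.34  0.44  2.19]
[ 0.309  0.196  2.105 -0.34   0.444  2.193] [0.54409951 0.24464115 0.06791246] [ 0.59671141 -0.58433126 -0.01609492]
```

View pics/w17.png

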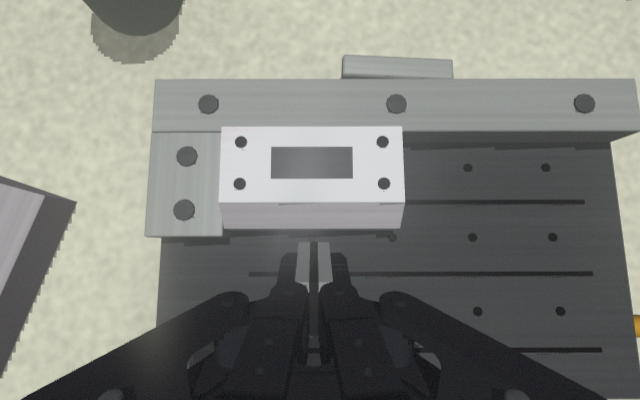

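View pics/s17.png

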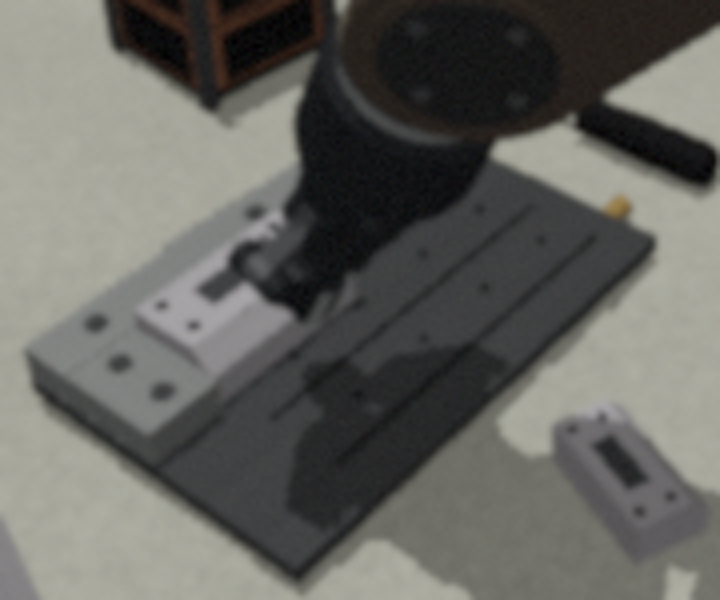

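```bash
python3 -m crank '[[1,-0.3,0,0.11,0,0,0],[1,0.34,0,0.94,0,0,0],[1,0,0,0,0,0,0]]'; python3 -m crank '[[1,0.17,0,0.47,0,0,0],[1,0,0,0,0,0,0],[1,0,0,0,0,0,0]]'; python3 -m crank '[[1,0.07,0,0.19,0,0,0],[1,0,0,0,0,0,0],[1,0,0,0,0,0,0]]'
```

```text
time: 19.55
eef_pos: [0.5474, 0.2444, 0.0568]
tcp_rot: [0.976, -0.017, 0.218, 0.004]
contact_force: [-0.9, 0.6, -1.1]
opening: 0.004
time: 19.85
eef_pos: [0.5502, 0.2442, 0.0529]
tcp_rot: [0.976, -0.016, 0.218, 0.004]
contact_force: [0.0, -0.4, 0.2]
opening: -0.001
time: 20.15
eef_pos: [0.5517, 0.2442, 0.0517]
tcp_rot: [0.976, -0.016, 0.218, 0.004]
contact_force: [-0.5, 1.2, -1.2]
opening: 0.003
```

```bash
python3 -m crank '[[1,0.07,0,0.19,0,0,0],[1,0,0,0,0,0,0],[1,0,0,0,0,0,0]]'; python3 -m crank '[[1,0.07,0,0.19,0,0,0],[1,0,0,0,0,0,0],[1,0,0,0,0,0,0]]'; python3 lev.py w18
```

```text
time: 20.45
eef_pos: [0.5531, 0.2441, 0.0502]
tcp_rot: [0.976, -0.016, 0.218, 0.004]
contact_force: [0.3, 0.2, -0.6]
opening: -0.0
time: 20.75
eef_pos: [0.5547, 0.2442, 0.049]
tcp_rot: [0.976, -0.016, 0.218, 0.004]
contact_force: [-1.0, -1.2, 1.0]
opening: -0.003
[0.55470432 0.24416738 0.04904278] toolyaw -1.9314509685578145 f [-0.95207955 -1.21813005  0.99197555] op -0.002542411501945321 [ 0.3   0.25  2.08 -0.36  0.41  2.21]
```

View pics/w18.png

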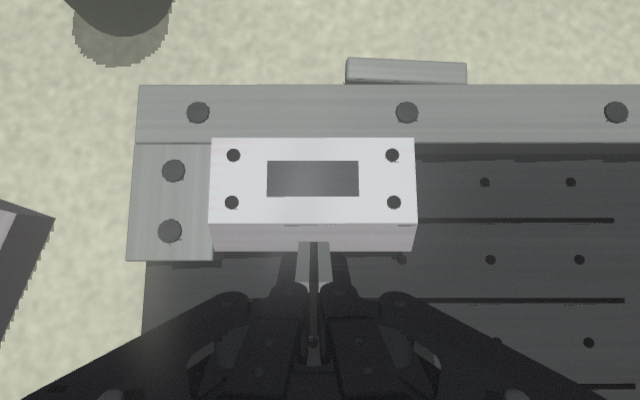

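```bash
python3 -m crank '[[1,0.19,0,-0.07,0,0,0],[1,0,0,0,0,0,0]]'; python3 -m crank '[[1,0.07,0,0.19,0,0,0],[1,0,0,0,0,0,0],[1,0,0,0,0,0,0]]'; python3 -m crank '[[1,0.07,0,0.19,0,0,0],[1,0,0,0,0,0,0],[1,0,0,0,0,0,0]]'
```

```text
time: 21.0
eef_pos: [0.5558, 0.244, 0.0502]
tcp_rot: [0.976, -0.017, 0.218, 0.004]
contact_force: [-0.5, 0.1, 0.8]
opening: -0.005
time: 21.3
eef_pos: [0.5567, 0.244, 0.0498]
tcp_rot: [0.976, -0.017, 0.217, 0.004]
contact_force: [-10.6, -0.9, 12.3]
opening: -0.0
time: 21.6
eef_pos: [0.557, 0.2441, 0.0496]
tcp_rot: [0.976, -0.017, 0.216, 0.005]
contact_force: [-24.5, -2.5, 26.2]
opening: 0.002
```

```bash
python3 -m crank '[[1,-0.07,0,-0.19,0,0,0],[1,0,0,0,0,0,0],[1,0,0,0,0,0,0]]'; python3 -m crank '[[1,0,0,0,0,0,0],[1,0,0,0,0,0,0],[1,0,0,0,0,0,0]]'; python3 lev.py w19;  python3 - <<'E'
from h import *
c=np.load("w19.npy",allow_pickle=True).item(); g=c["color"][:,:,::-1]
cv2.imwrite("pics/w19c.png",cv2.resize(g[70:290,110:450],None,fx=2.3,fy=2.3,interpolation=cv2.INTER_CUBIC))
for n in("top","side"):
    k=read_camera(n)["color"][:,:,::-1]
    k=k[150:310,180:480] if n=="top" else k[130:340,180:450]
    cv2.imwrite(f"pics/{n}19.png",cv2.resize(k,None,fx=2.6,fy=2.6,interpolation=cv2.INTER_CUBIC))
F=[get_state()["contact_force"]]
print(F)
E
```

```text
time: 21.9
eef_pos: [0.5567, 0.244, 0.0498]
tcp_rot: [0.976, -0.017, 0.218, 0.004]
contact_force: [-10.8, -1.1, 12.5]
opening: -0.003
time: 22.2
eef_pos: [0.5567, 0.244, 0.0498]
tcp_rot: [0.976, -0.017, 0.217, 0.004]
contact_force: [-10.8, -0.6, 11.9]
opening: -0.005
[0.55669269 0.24401841 0.04979113] toolyaw -1.9265368250456025 f [-10.83517703  -0.60030889  11.88433024] op -0.005165108315190299 [ 0.3   0.25  2.08 -0.35  0.42  2.2 ]
[array([-10.00014418,  -0.19968646,  12.24603352])]
```

View pics/w19c.png

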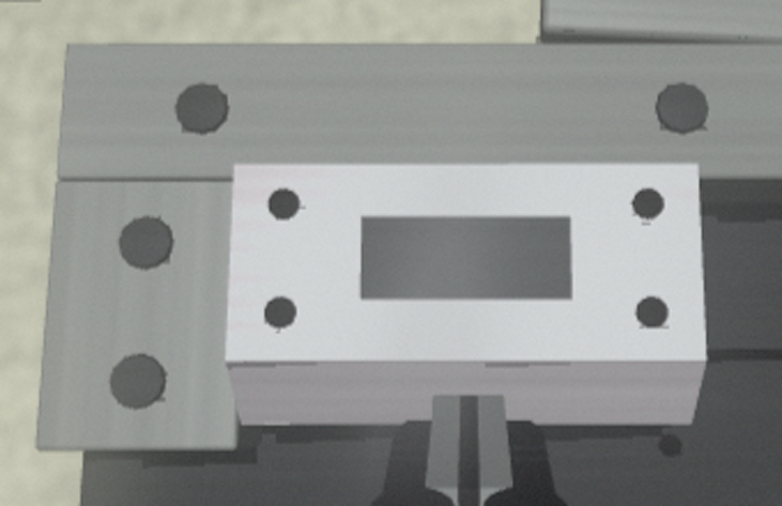

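View pics/top19.png

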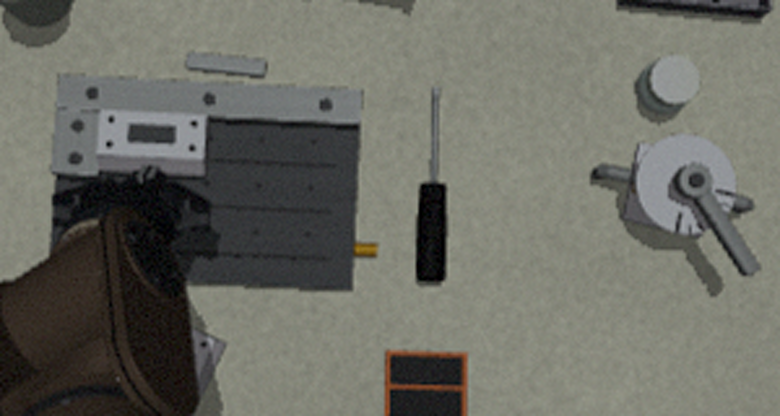

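View pics/side19.png

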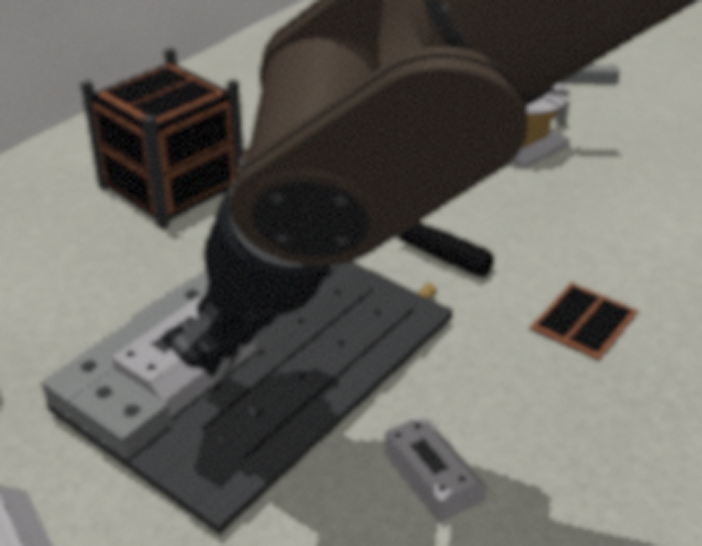

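```bash
python3 - <<'E'
from h import *
c=np.load("w19.npy",allow_pickle=True).item()
W=lambda p,z:atz(c,(110+p[0]/2.3,70+p[1]/2.3),z)[:2]
y=np.radians(-1.95);Rm=np.array([[np.cos(y),np.sin(y)],[-np.sin(y),np.cos(y)]])
K=lambda p,z:(Rm@(W(p,z)-np.array([.6185,.286]))*1000).round(1)
print("stop edge low",K((236,447),.036),"up fence/stop",K((57,180),.036),"fence right",K((760,178),.036))
print("block",[K(p,.046) for p in[(234,164),(698,163),(706,360),(226,361)]],"bevel low",K((240,424),.034),K((692,424),.034))
g=c["color"][:,:,::-1]
cv2.imwrite("pics/w19d.png",cv2.resize(g[125:285,180:270],None,fx=3.7,fy=3.7,interpolation=cv2.INTER_CUBIC)) if False else cv2.imwrite("pics/w19d.png",cv2.resize(g[190:290,180:330],None,fx=5,fy=5,interpolation=cv2.INTER_CUBIC))
E
```

```text
stop edge low [-54.6   0.8] up fence/stop [-0.6 40. ] fence right [  -0.2 -104.9]
block [array([-0.3,  0.6]), array([ -0.2, -89.2]), array([-38.3, -89.1]), array([-38.4,   0.5])] bevel low [-50.2   0.8] [-50.3 -89.3]
```

View pics/w19d.png

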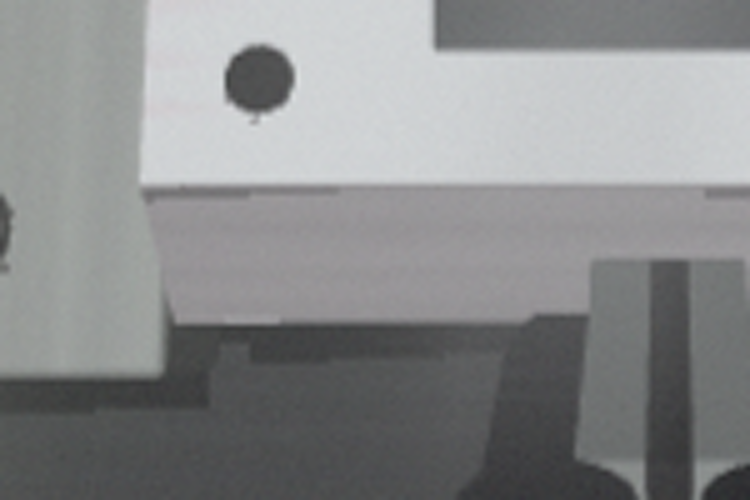

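```bash
python3 - <<'E'
from h import *
print(get_state()["contact_force"],get_state()["time"])
print(sign_off())
E
```

```text
[-10.00014418  -0.19968646  12.24603352] 22.35
the job is handed in; nothing more can be done
None
```

The job is done and handed in at 22.35 s, with the arm still holding the push.

- **Valve:** I gripped the lever and turned it about 33° until the 0 and 90 marks sat evenly either side of the bar. The wrist picture after release showed the same. The last top picture still shows it half open by eye, though I didn't measure the angle again.
- **Block:** I chose the middle-sized one, which lay on the plate. I pushed it square to the fence with the half-open fingers, then slid it along to the stop with closed fingers. In the last wrist picture it is home to within about 0.5 mm of fence and stop, and square.
- **Push:** The gripper is tilted 25° and presses near the middle of the bevel. The last reading was about 10 N into the fence and 12 N down, roughly 16 N in all.

These did not go as planned:

- **Plate contact:** The fingertips rubbed on the plate with 4 to 8 N on the first pass until I raised them.
- **Overshoot:** The final push rose to about 36 N for a moment before I eased it back to 16 N.
- **Fence push:** The seating push against the fence also showed about 13 N of unexplained upward force.
- **Side camera:** Early on it disagreed with the top camera by 1–2 cm at the valve, so I used the wrist camera for the close work.

I never touched the other things on the bench, and those in view of the last pictures look unmoved.

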